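Set the drip and start the flat lap on fast

ROBOT

A 6-joint arm with a two-finger parallel gripper is mounted at the origin on the work surface. World frame = base frame: x ahead of the robot, y to its left, z up, the work surface at z = 0. Lengths are in m, angles in rad, forces in N, time in s.
With the tool pointing down it reaches from about 0.275 to 1 m from the base axis. Payload 8.4 kg.
Tool frame: the origin (TCP) lies at the centre of the arm's flange, where the gripper is bolted on; the fingertips stand 173 mm ahead of it and the grasp point (between the pads) lies 155 mm ahead of it (tcp_to_tips is the distance from the TCP to the fingertips, in m); z points along the fingers, y is the line along which they close (so a half turn about z gives the same grasp; the last joint's range is limited). The gripper opens to 85 mm and grips with 20 to 120 N. Pads are 22 mm wide; open, the fingers measure 114 mm over their backs; the gripper's body (76 mm by 85 mm) begins 54 mm behind the grasp point. The pads swing forward as they close: fully open they stand 13 mm farther back than shut.
Start: joints at [1.224, 0.353, 1.633, -0, 1.155, -0.002], TCP at [0.211, 0.588, 0.405] pointing down, gripper open.
Joint ranges: [-2.63, 2.63], [-0.92, 2.1], [0.06, 2.66], [-1.3, 4.44], [0, 2.69], [-3.02, 3.02]. Speed limits (rad/s): [2.22, 2.22, 2.79, 3.14, 3.14, 3.14].

INTERFACE

Orientations are given as [roll, pitch, yaw] about the fixed x, y, z axes, in that order (R = Rz(yaw) Ry(pitch) Rx(roll)).
In Python, from rig import * gives the robot as it stands.
- The arm moves only by the tool jog_arm, never from a script. Its argument "rows" is a list that holds one entry, the list of rows, each a list of 7 numbers: the shift along the world's x, y, z scaled (see below), then the turn, a rotation vector about the world's x, y, z scaled (see below), then the opening, from 0 (shut) to 1 (fully open). In form: [[[dx, dy, dz, wx, wy, wz, fingers], ...]]. A call has 1 to 20 rows; each row shifts and turns the commanded pose from where the row before left it; what a row does not reach is not made up. The controller multiplies each number of a shift by 0.075 m and each number of a turn by 45 degrees. A row lasts 1/8 s, in which the tool goes at most 62.5 mm and 10.7 degrees, less where a joint would pass 70% of its speed; a pose out of reach is approached as far as the arm can. A call with a number of a shift or a turn outside -1 to 1 is refused whole. A call with a gripper value outside its range is refused whole. The fingers move at their own pace and stop on an object; "grip_force" is the grip in N (left out, the last holds). Time passes only in rows, so rows that do not move let the fingers close. It gives the time, the measured TCP pose, the force, the opening and the grip force at its end, in the units of the state.
- sense(): the state, without advancing time (a new reading comes with each control period).
- read_camera(name): name is "scene" or "top" or "wrist"; returns a dict with "frame" (384x512x3 uint8, red, green, blue), "z_map" (384x512 float32, m along the optical axis (not along the pixel's ray), 0 where there is no reading), "vertical_fov" (degrees; the focal length in pixels is half the picture's height over the tangent of half this angle, whatever the lens; pixels are square), "cx", "cy" (the principal point, pixels), "dist_coeffs" ([k1, k2, p1, p2, k3] as OpenCV has them; the pictures are not rectified), "pose" (4x4, takes a point from camera to world coordinates); the wrist camera has in their place "tool_from_camera" (4x4, takes a point from camera to tool coordinates, whose origin is the TCP and whose axes are the flange's). Camera axes: x right, y down, z forward; pixel columns grow to the right and rows downward; lengths in m; the calibration is good to about 2 mm. A picture is of the moment at which its call begins: read the wrist's pose just before it.
- close_job(): hands the job in; it is judged then, once.
The state is a dict: "clock": time; "joint_positions": joint angles; "qd": joint speeds; "tau": joint torques, N m; "ee_pos": TCP position; "eef_rot": TCP orientation; "wrist_force": force on the tool from outside, world axes, zero at the start; "moment": the same for the moment, N m; "width": finger opening in m; "grip_force": force on a finger pad.
Only numpy, scipy, OpenCV 4.12 (cv2) and the standard library are available. Lean on these libraries where they do the work, as an engineer would, in place of code of your own. Each camera call takes 0.05 s, during which the arm holds its last target. There are 200 camera calls.

TASK

Get the flat lap ready for polishing on its fast speed: first push the swivelling drip spout round until its mouth hangs over the middle of the lap disc, and only then push the speed lever from off, past its first click (slow), all the way to its second stop (fast), and leave both there. Nothing needs gripping or lifting; leave the jar, the compound bar, the cups and the other ware around the machine standing where they are.

Things in the scene. Friction and masses are not known exactly. Their poses are not given: they have to be found in the camera images.
- lap: Flat lap machine, fixed: grey steel case 300 (its x) x 420 (its y) mm, flat deck 112 mm above the bench. Origin at the centre of its underside, z up; its front looks along its own -x, about towards the robot (yaw -0.15 to 0.40 rad), +y is its left. Lap disc in a round black splash pan in the middle, drip spout behind it on the left, speed lever on the right.
- disc_centre (a point): Centre of the lap disc's top face (copper, 200 mm across, 131 mm above the bench), at (0, 70, 131) mm in the machine's frame. A clamp nut 24 mm across stands on it, up to 151 mm above the bench. The disc can turn. The pan round it is 260 mm wide, its rim 145 mm above the bench.
- spout (a joint): Swivel angle of the drip spout, rad, about the upright axis through spout_pivot; anticlockwise from above is positive. At 0 the tube points to the machine's front (its -x), at +0.74 the mouth is right over the disc's centre. Starts at -0.70 to -0.05, swung out to the left, off the disc; limits -0.90, 1.35. Stiff (about 2 N at 110 mm from the axis), stays where left, can be pushed too far.
- spout_pivot (a point): Point on the spout's upright swivel axis at the height of its level tube, at (115, 175, 207) mm in the machine's frame.
- spout_mouth (a point): Mouth of the spout, the underside of its brass nozzle (15 mm thick), 165 mm above the bench. The spout is a steel tube 10 mm thick that rises from a brass boss, runs level 207 mm above the bench (to the tube's axis) and bends down at the end; the mouth lies 156 mm from the swivel axis.
- speed_lever (a joint): Angle of the speed lever, rad: 0 = off (leaning to the machine's front, its start), 0.42 = first click, slow (upright), 0.84 = second stop, fast (leaning to the back), end of travel. A detent holds each: 3 N square to the stem at the knob, up to 8 N for a level push that rubs on it, takes it out of off, and again out of slow. Past half-way it jumps into the next place; let go earlier, it falls back.
- lever_pivot (a point): Axis of the speed lever, inside the case, at (0, -150, 75) mm in the machine's frame; it runs along the machine's y, so the knob moves from front to back along the machine's +x. The stem comes up through a slot in a low plate (130 x 70 mm, top 121 mm above the bench).
- lever_knob (a point): Centre of the lever's black ball knob, 26 mm across, on an 8 mm steel stem, 130 mm from lever_pivot; 194 mm above the bench when off or fast, 205 mm at slow. It is 53 mm in front of its axis when off and 53 mm behind it when fast.
- paste_jar: Small round paste jar, 42 mm across, 38 mm high, loose on the deck's front edge between pan and lever. Origin at the centre of its underside. Not to be disturbed.
- compound_bar: Reddish brown bar of polishing compound, 30 x 55 x 20 mm, loose on the deck's front left corner. Origin at the centre of its underside. Not to be disturbed.
- cup_near_lever: Silver tea cup, 72 mm across, 62 mm high, loose on the bench close to the machine's right side. Origin at the centre of its underside. Not to be disturbed.
- cup_left: Silver tea cup, 72 mm across, 62 mm high, loose on the bench to the left of the machine. Origin at the centre of its underside. Not to be disturbed.
- copper_bowl: Copper bowl, 116 mm across, 45 mm high, loose on the bench to the right. Origin at the centre of its underside. Not to be disturbed.
- kettle: Silver kettle, body 146 mm across, 175 mm high over its black arched handle, loose on the bench to the right. Origin at the centre of its underside. Not to be disturbed.
- hammer: Hammer 260 mm long lying on the bench to the left front. Not to be disturbed.

How it is judged:
On the way, in this order (a step that is already met when the one before it is completed fails the run):
1. the spout's mouth is over the middle of the disc while the lever is still off (horizontal distance between spout_mouth and disc_centre below 0.035 m and value of joint speed_lever below 0.15 rad), for 0.2 s.
2. the lever is at its second stop, fast (value of joint speed_lever above 0.8 rad), for 0.2 s.
At the end, for the whole second after the job is handed in: The speed lever rests at its second stop (joint over 0.8 rad) and the spout's mouth hangs within 35 mm (level distance) of the disc's centre, at rest (value of joint speed_lever above 0.8 rad and horizontal distance between spout_mouth and disc_centre below 0.035 m and velocity of joint spout between -0.05 and 0.05 rad/s); the robot touches nothing.
It fails at once if something standing on or around the machine was shifted by more than 20 mm, lifted or carried (distance of any of paste_jar, compound_bar, cup_near_lever, cup_left, copper_bowl, kettle, hammer from where it was at the start of the episode above 0.02 m).
It also fails if it takes over 58 s, if anything falls off the work surface, if the arm or the gripper's body presses on something with over 40 N, if the wrist force passes 120 N, or if a joint passes its speed limit or range.

## Working session

There is one attempt and no reset: what is moved stays moved. The work goes in short steps, Python scripts to look and compute and a tool call to move; the robot and the scene stay as the last step left them, time stands still between calls to the robot, and variables do not carry over. Pictures are saved under pics/ and viewed, at most 10 in all, crops included, and the job is handed in when it is done.

Besides the shell and the picture viewer there is one more tool, called after "Call:" as a command line: name --argument value ..., lists and objects as JSON in quotes. jog_arm: Moves the arm, as the interface text tells. Shifts and turns lie within -1 to 1; 1 stands for 0.075 m of shift or 45 degrees of turn. Its arguments: {"type":"object","properties":{"rows":{"type":"array"},"grip_force":{"type":"number"}},"required":["rows"]}

```bash
mkdir -p pics; cat > h.py <<'E'
from rig import *
import numpy as np, cv2
def K(c):
    f=192/np.tan(np.radians(c["vertical_fov"])/2)
    return np.array([[f,0,c["cx"]],[0,f,c["cy"]],[0,0,1]])
def pts(c):
    h,w=c["z_map"].shape
    uv=np.stack(np.meshgrid(np.arange(w),np.arange(h)),-1).reshape(-1,1,2).astype(np.float32)
    n=cv2.undistortPoints(uv,K(c),np.array(c["dist_coeffs"])).reshape(h,w,2)
    z=c["z_map"][...,None]
    P=np.concatenate([n*z,z],-1)
    T=np.array(c["pose"]); return P@T[:3,:3].T+T[:3,3]
E
python3 - <<'E'
from h import *
s=sense();print(s["clock"],s["ee_pos"],s["eef_rot"],s["wrist_force"])
for n in("scene","top"):
    c=read_camera(n); cv2.imwrite(f"pics/{n}.png",c["frame"][...,::-1]); P=pts(c)
    np.savez(f"{n}.npz",P=P,f=c["frame"],z=c["z_map"]); print(n,np.array(c["pose"]).round(3).tolist())
E
```

```text
0.0 [0.21116286 0.58798031 0.40395468] [-3.14017413e+00 -2.63287251e-05  2.79678621e+00] [0.00140776 0.06863074 0.66641729]
scene [[-0.773, 0.472, -0.423, 1.136], [0.634, 0.578, -0.514, 0.745], [0.002, -0.666, -0.746, 1.238], [0.0, 0.0, 0.0, 1.0]]
top [[-0.044, -0.976, 0.211, 0.193], [-0.999, 0.042, -0.014, 0.008], [0.005, -0.212, -0.977, 1.571], [0.0, 0.0, 0.0, 1.0]]
```

View pics/scene.png

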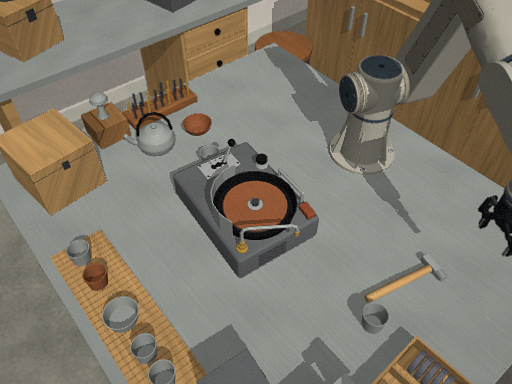

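View pics/top.png

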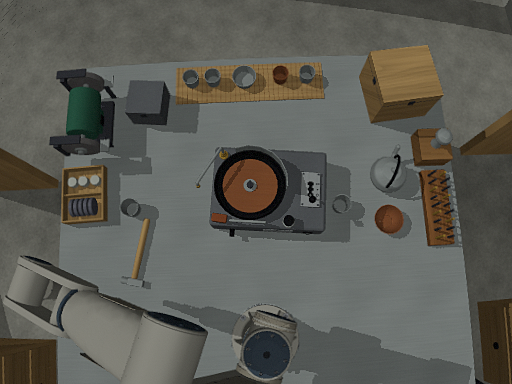

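The scene view shows the machine, with the spout boss at (242,247), the spout mouth at about (297,232), the lever knob near (232,143) and the jar at (262,160). In the top view the disc nut is at (250,185), the boss at (224,154), the mouth at (199,186) and the lever plate near (311,190). Next I'll fit the machine's pose.

```bash
python3 - <<'E'
from h import *
for n,roi in(("top",(195,135,350,245)),("scene",(165,130,325,280))):
    d=np.load(n+".npz");P=d["P"];f=d["f"].astype(int)
    m=np.zeros(P.shape[:2],bool);m[roi[1]:roi[3],roi[0]:roi[2]]=1;m&=d["z"]>0
    deck=m&(abs(P[...,2]-.114)<.012)
    R=cv2.minAreaRect((P[deck][:,:2]*1000).astype(np.float32));print(n,"rect",R,deck.sum())
    cop=m&(f[...,0]>f[...,2]*1.6)&(f[...,0]>90)&(abs(P[...,2]-.131)<.008)
    l,lab,st,ce=cv2.connectedComponentsWithStats(cop.astype(np.uint8));k=1+st[1:,4].argmax()
    (x,y),r=cv2.minEnclosingCircle((P[lab==k][:,:2]*1000).astype(np.float32));print("disc",x,y,r,np.median(P[lab==k][:,2]))
    hi=m&(P[...,2]>.155)&(P[...,2]<.24)
    l,lab,st,ce=cv2.connectedComponentsWithStats(hi.astype(np.uint8))
    for i in range(1,l):
        if st[i,4]>2:
            q=P[lab==i]; print(i,st[i].tolist(),q.mean(0).round(3),q.min(0).round(3),q.max(0).round(3),f[lab==i].mean(0).round())
E
```

```text
top rect ((545.69287109375, -37.9229736328125), (419.89453125, 300.8599853515625), 84.39169311523438) 5337
disc 553.1491088867188 31.893659591674805 99.94306945800781 0.1317133236015029
1 [235, 145, 53, 44, 249] [ 0.648 -0.024  0.177] [ 0.529 -0.101  0.155] [0.687 0.079 0.196] [73. 77. 76.]
2 [196, 147, 28, 41, 157] [0.61  0.171 0.205] [0.542 0.12  0.158] [0.679 0.218 0.218] [91. 95. 91.]
3 [309, 195, 8, 8, 45] [ 0.477 -0.181  0.202] [ 0.466 -0.194  0.156] [ 0.501 -0.17   0.211] [16. 16. 17.]
5 [229, 219, 37, 5, 98] [0.418 0.045 0.16 ] [ 0.407 -0.017  0.155] [0.427 0.108 0.168] [106. 112. 109.]
scene rect ((545.8737182617188, -34.85443115234375), (420.8394470214844, 299.8818054199219), 84.5636978149414) 5206
disc 551.4000854492188 32.669952392578125 101.79939270019531 0.12892335233394214
1 [227, 139, 9, 15, 66] [ 0.483 -0.176  0.189] [ 0.466 -0.186  0.156] [ 0.497 -0.167  0.207] [52. 53. 52.]
2 [211, 164, 24, 65, 381] [ 0.625 -0.034  0.174] [ 0.528 -0.103  0.155] [0.687 0.083 0.192] [109. 112. 108.]
3 [279, 169, 25, 25, 72] [0.419 0.051 0.158] [ 0.41  -0.013  0.155] [0.429 0.11  0.162] [141. 145. 139.]
4 [240, 224, 60, 17, 272] [0.612 0.174 0.2  ] [0.538 0.122 0.156] [0.682 0.223 0.214] [143. 143. 133.]
```

Call:
jog_arm --rows '[[[0.44,-0.4,0,0,0,0,0],[0.44,-0.4,0,0,0,0,0],[0.44,-0.4,0,0,0,0,0],[0.44,-0.4,0,0,0,0,0],[0.44,-0.4,0,0,0,0,0],[0.44,-0.4,0,0,0,0,0],[0.44,-0.4,0,0,0,0,0],[0.44,-0.4,0,0,0,0,0],[0.44,-0.4,0,0,0,0,0],[0.44,-0.4,0,0,0,0,0],[0.44,-0.4,0,0,0,0,0],[0.44,-0.4,0,0,0,0,0],[0,0,0,0,0,0,0],[0,0,0,0,0,0,0]]]'

```text
clock: 1.85
ee_pos: [0.6068, 0.2283, 0.4042]
eef_rot: [-3.141, -0.001, 2.796]
wrist_force: [0.4, 0.5, -0.4]
width: -0.0003
grip_force: 0.0
```

Call:
jog_arm --rows '[[[0,0,-0.29,0,0,0,0],[0,0,-0.29,0,0,0,0],[0,0,0,0,0,0,0],[-0.07,-0.14,0,0,0,0,0],[-0.07,-0.14,0,0,0,0,0],[-0.085,-0.105,0,0,0,0,0],[-0.085,-0.105,0,0,0,0,0],[-0.085,-0.105,0,0,0,0,0],[-0.05,-0.12,0,0,0,0,0],[-0.05,-0.12,0,0,0,0,0],[-0.05,-0.12,0,0,0,0,0],[0,0,0,0,0,0,0]]]'

```text
clock: 3.35
ee_pos: [0.5659, 0.1558, 0.3609]
eef_rot: [-3.14, -0.001, 2.796]
wrist_force: [-0.8, 0.2, -0.0]
width: 0.0003
grip_force: 0.0
```

```bash
cat > m.py <<'E'
from h import *
import sys
c=read_camera("scene");P=pts(c);cv2.imwrite(f"pics/{sys.argv[1]}.png",c["frame"][...,::-1])
yaw=-.097;O=np.array([.5458,-.0364]);R=np.array([[np.cos(yaw),-np.sin(yaw)],[np.sin(yaw),np.cos(yaw)]])
L=(P[...,:2]-O)@R   # machine frame
d=L-[.115,.175];r=np.hypot(*np.moveaxis(d,-1,0));a=np.arctan2(-d[...,1],-d[...,0])
f=c["frame"].astype(int)
m=(c["z_map"]>0)&(abs(P[...,2]-.209)<.007)&(r<.15)&(r>.03)
print("n",m.sum(),"spout deg by r:",[(k,np.degrees(np.median(a[m&(r>k/1e3)&(r<k/1e3+.02)])).round(1),int((m&(r>k/1e3)&(r<k/1e3+.02)).sum())) for k in range(30,150,20)])
k=(c["z_map"]>0)&(abs(L[...,0])<.09)&(abs(L[...,1]+.15)<.03)&(P[...,2]>.165)&(P[...,2]<.225)
print("knob machine xy",np.median(L[k],0).round(3),k.sum())
s=sense();print(s["clock"],s["ee_pos"],s["wrist_force"])
E
python3 m.py a
```

```text
n 110 spout deg by r: [(30, np.float64(-1.7), 21), (50, np.float64(-1.4), 24), (70, np.float64(-0.7), 23), (90, np.float64(-2.0), 35), (110, np.float64(-15.9), 7), (130, np.float64(nan), 0)]
knob machine xy [-0.049 -0.145] 60
3.4 [0.56601591 0.15606847 0.36092485] [-0.07830033  0.03446072  0.2281165 ]
  return _methods._mean(a, axis=axis, dtype=dtype,
  ret = ret.dtype.type(ret / rcount)
```

View pics/a.png

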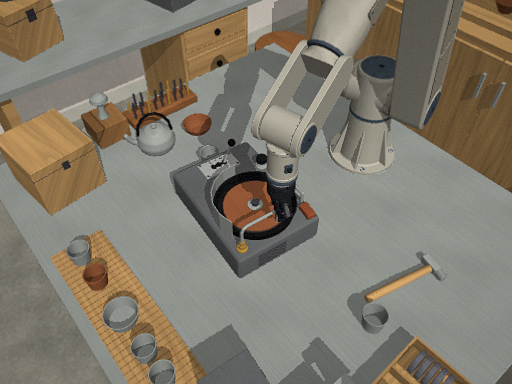

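The picture shows the fingers pressing on the left side of the tube near (280,210), with the spout at about -1.3°. The fingers lag it by about 8°, so I'll carry on round the arc.

Call:
jog_arm --rows '[[[-0.02,-0.133,0,0,0,0,0],[-0.02,-0.133,0,0,0,0,0],[-0.02,-0.133,0,0,0,0,0],[0.02,-0.133,0,0,0,0,0],[0.02,-0.133,0,0,0,0,0],[0.02,-0.133,0,0,0,0,0],[0.035,-0.1,0,0,0,0,0],[0.035,-0.1,0,0,0,0,0],[0.035,-0.09,0,0,0,0,0],[0,0,0,0,0,0,0],[0,0,0,0,0,0,0]]]'

```text
clock: 4.78
ee_pos: [0.5742, 0.0748, 0.3611]
eef_rot: [-3.141, -0.0, 2.797]
wrist_force: [-0.6, -1.1, -0.4]
width: -0.0001
grip_force: 0.0
```

```bash
python3 -W ignore m.py b
```

```text
n 112 spout deg by r: [(30, np.float64(37.6), 20), (50, np.float64(40.4), 21), (70, np.float64(39.8), 19), (90, np.float64(38.2), 34), (110, np.float64(40.5), 18), (130, np.float64(nan), 0)]
knob machine xy [-0.05  -0.145] 58
4.825 [0.57418027 0.07496445 0.36110611] [-0.95225601 -0.33178637 -0.30185535]
```

The spout is at about 40° of the 42.4° wanted, which puts the mouth about 7 mm off. I'll back away, rise and go to the front of the lever.

Call:
jog_arm --rows '[[[-0.2,0.27,0,0,0,0,0],[-0.2,0.27,0,0,0,0,0],[0,0,0.4,0,0,0,0],[0,0,0.4,0,0,0,0],[-0.2,-0.483,0,0,0,0,0],[-0.2,-0.483,0,0,0,0,0],[-0.2,-0.483,0,0,0,0,0],[-0.2,-0.483,0,0,0,0,0],[-0.2,-0.483,0,0,0,0,0],[-0.2,-0.483,0,0,0,0,0],[-0.2,-0.483,0,0,0,0.158,0],[-0.2,-0.483,0,0,0,0.158,0],[0,0,0,0,0,0,0],[0,0,0,0,0,0,0]]]'

```text
clock: 6.58
ee_pos: [0.4243, -0.1741, 0.4212]
eef_rot: [3.141, 0.0, 3.043]
wrist_force: [-0.3, 0.6, -0.4]
width: -0.0003
grip_force: 0.0
```

```bash
python3 -W ignore m.py c
```

```text
n 110 spout deg by r: [(30, np.float64(38.5), 19), (50, np.float64(39.4), 22), (70, np.float64(40.6), 18), (90, np.float64(40.0), 18), (110, np.float64(40.5), 20), (130, np.float64(40.6), 13)]
knob machine xy [-0.05  -0.144] 58
6.625 [ 0.42444188 -0.1737605   0.42120419] [-0.38573824 -0.44696905  0.42133677]
```

View pics/c.png

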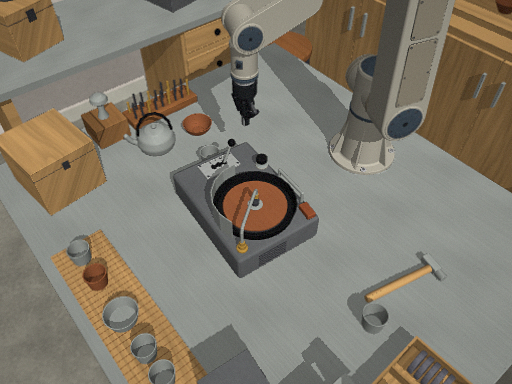

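The spout mouth hangs over the nut at (257,195), and the lever knob is still off at (232,143). Next I'll lower and push along the machine's +x.

Call:
jog_arm --rows '[[[0,0,-0.47,0,0,0,0],[0,0,-0.46,0,0,0,0],[0,0,0,0,0,0,0],[0.142,-0.014,0,0,0,0,0],[0.142,-0.014,0,0,0,0,0],[0.142,-0.014,0,0,0,0,0],[0.142,-0.014,0,0,0,0,0],[0.142,-0.014,0,0,0,0,0],[0.142,-0.014,0,0,0,0,0],[0.142,-0.014,0,0,0,0,0],[0.142,-0.014,0,0,0,0,0],[0.142,-0.014,0,0,0,0,0],[0.142,-0.014,0,0,0,0,0],[0.142,-0.014,0,0,0,0,0],[0.142,-0.014,0,0,0,0,0],[0,0,0,0,0,0,0],[0,0,0,0,0,0,0]]]'

```text
clock: 8.75
ee_pos: [0.552, -0.1868, 0.3514]
eef_rot: [3.142, -0.0, 3.045]
wrist_force: [-0.4, 0.7, -0.1]
width: -0.0001
grip_force: 0.0
```

```bash
python3 -W ignore m.py d
```

```text
n 110 spout deg by r: [(30, np.float64(39.0), 19), (50, np.float64(39.5), 22), (70, np.float64(40.1), 20), (90, np.float64(40.3), 17), (110, np.float64(40.2), 18), (130, np.float64(40.3), 14)]
knob machine xy [ 0.032 -0.142] 117
8.8 [ 0.55181918 -0.18685028  0.35137347] [ 0.14402799 -0.09900789  0.18778549]
```

View pics/d.png

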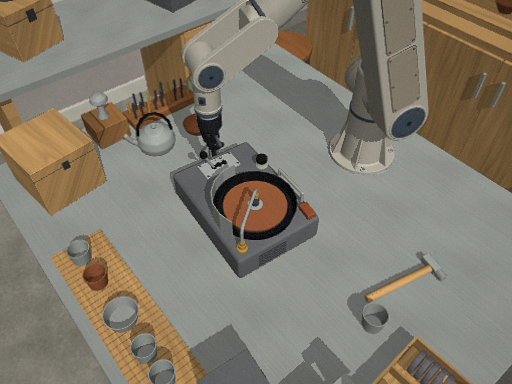

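The knob at (204,155) is now behind the fingers, leaning to the back. I'll back off towards the front, rise and check.

Call:
jog_arm --rows '[[[-0.3,0.03,0,0,0,0,0],[-0.4,0.04,0,0,0,0,0],[-0.4,0.04,0.2,0,0,0,0],[-0.4,0.04,0.4,0,0,0,0],[0,0,0.4,0,0,0,0],[0,0,0,0,0,0,0],[0,0,0,0,0,0,0]]]'

```text
clock: 9.68
ee_pos: [0.4393, -0.1755, 0.4261]
eef_rot: [3.142, -0.0, 3.045]
wrist_force: [0.3, -1.1, -0.2]
width: -0.0001
grip_force: 0.0
```

```bash
python3 -W ignore m.py e
```

```text
n 109 spout deg by r: [(30, np.float64(39.1), 19), (50, np.float64(39.2), 20), (70, np.float64(40.2), 18), (90, np.float64(40.1), 18), (110, np.float64(40.8), 19), (130, np.float64(40.3), 15)]
knob machine xy [ 0.053 -0.144] 58
9.725 [ 0.43924659 -0.17552158  0.42562647] [ 0.00647577  0.96100769 -0.5896082 ]
```

View pics/e.png

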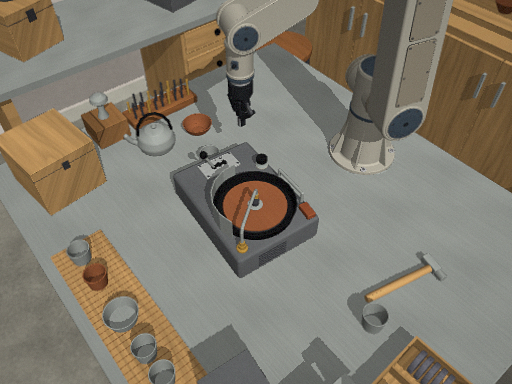

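The knob is at about +53 mm, fast, with the spout still over the nut. One check against the top view, to be sure of the end stop.

```bash
python3 - <<'E'
from h import *
yaw=-.097;O=np.array([.5458,-.0364]);R=np.array([[np.cos(yaw),-np.sin(yaw)],[np.sin(yaw),np.cos(yaw)]])
d=np.load("top.npz")
c=read_camera("top")
for P,z in((d["P"],d["z"]),(pts(c),c["z_map"])):
    L=(P[...,:2]-O)@R
    k=(z>0)&(abs(L[...,0])<.09)&(abs(L[...,1]+.15)<.03)&(P[...,2]>.188)&(P[...,2]<.225)
    q=L[k];print(k.sum(),(q.min(0)/2+q.max(0)/2).round(4),q.mean(0).round(4),P[k][:,2].max())
E
```

```text
44 [-0.0543 -0.1517] [-0.0546 -0.1506] 0.2105232664167087Traceback (most recent call last):
  File "<stdin>", line 8, in <module>
    return umr_minimum(a, axis, None, out, keepdims, initial, where)
ValueError: zero-size array to reduction operation minimum which has no identity
```

Call:
jog_arm --rows '[[[0,0,0.5,0,0,0,0],[0,0,0.5,0,0,0,0],[0,0.5,0,0,0,0,0],[0,0.5,0,0,0,0,0],[0,0.5,0,0,0,0,0],[0,0.5,0,0,0,0,0],[0,0.5,0,0,0,0,0],[0,0.5,0,0,0,0,0],[0,0.5,0,0,0,0,0],[0,0.5,0,0,0,0,0],[0,0.5,0,0,0,0,0],[0,0.5,0,0,0,0,0],[0,0,0,0,0,0,0],[0,0,0,0,0,0,0]]]'

```text
clock: 11.52
ee_pos: [0.4395, 0.1991, 0.5006]
eef_rot: [-3.14, -0.001, 3.046]
wrist_force: [0.2, 0.7, -0.3]
width: 0.0001
grip_force: 0.0
```

```bash
python3 - <<'E'
from h import *
yaw=-.097;O=np.array([.5458,-.0364]);R=np.array([[np.cos(yaw),-np.sin(yaw)],[np.sin(yaw),np.cos(yaw)]])
c=read_camera("top");P=pts(c);z=c["z_map"]
L=(P[...,:2]-O)@R
k=(z>0)&(abs(L[...,0])<.09)&(abs(L[...,1]+.15)<.03)&(P[...,2]>.188)&(P[...,2]<.225)
q=L[k];print(k.sum(),q.mean(0).round(4) if len(q) else "",P[k][:,2].max() if len(q) else "")
E
```

```text
43 [ 0.0513 -0.151 ] 0.21041749296011591
```

The knob has moved 106 mm between the two views, which is exactly off to fast. I'll hand the job in.

```bash
python3 -c "
from rig import *
print(close_job())"
```

```text
the job is handed in; nothing more can be done
None
```

The job is handed in: the spout's mouth hangs about 7 mm from the disc's centre by my measurement, the speed lever is at its fast stop, and the arm is clear of everything; no verdict came back.

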